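# Pack the field kit box, heavy below and light on top

## Task

Pack the field kit into the leaning blue box in layers, heaviest first: put the red and black hand meter flat on the box floor with its display up, then the white timer flat on top of the meter with its display up, and last lay the light sample tube with the purple cap down on its side on top of them. Lower each one in gently instead of dropping it, and leave the green-capped bottle, the amber bottle and the roll of tape where they stand.

Things in the scene. Friction and masses are not known exactly. Their poses are not given: they have to be found in the camera images.
- box: Open blue box fixed leaning 24 deg with its top towards the robot. Inside 118 (x) x 150 (y) mm; the walls at -x and +x are 66 mm high, the side walls 46; walls and floor 4 mm thick. Origin: centre of the inner floor, 40 mm above the worktop; z square out of the floor through the open top; x up the slope, away from the robot (round things roll to the low wall at -x); y across, level. Rim at -x 75, at +x 126 mm above the worktop.
- meter: Hand meter, red below, black above, heaviest part (about 210 g), lying display up: 105 (x) x 60 (y) x 34 mm. Lower 16 mm is 60 wide, above that 56; top at 32 mm, a key stands 2 mm higher near -x. Origin: centre of the underside; z up. Grasp across y. With its x along the box's x it leaves 6 mm at each end and 45 mm at each side.
- timer: White bench timer with a display and three round keys, 60 mm (x) by 64 mm (y) by 17 mm high (housing 15 mm), about 60 g, lighter than the meter, lying on the worktop. Origin: centre of the underside; z up out of the display.
- tube: Capped sample tube with a purple cap lying on its side on the worktop, 14 g, 90 mm long; barrel 14 mm, cap 17 mm in diameter. It rolls when touched. Origin: on its axis, half-way along; y: along the tube towards the cap, level. Its x and z turn as it rolls.
- green_bottle: Bystander: small white bottle with a green cap, 33 mm in diameter, 60 mm high. Origin: centre of the underside.
- amber_bottle: Bystander: amber bottle with a black cap, 47 mm in diameter, 105 mm high. Origin: centre of the underside.
- tape: Bystander: white roll of label tape with a green core, 48 mm in diameter, 19 mm high, lying flat. Origin: centre of the underside.
- stand: Grey bench stand fixed to the worktop, 134 mm (x) by 140 mm (y) base, which carries the blue box; Origin on the worktop, straight below the middle of the box floor, x away from the robot.

How it is judged:
On the way, in this order (a step that is already met when the one before it is completed fails the run):
1. the meter lies flat on the box floor, released, with the timer and the tube still outside the box (x of meter in the frame of box between -0.032 and 0.032 m and y of meter in the frame of box between -0.047 and 0.047 m and z of meter in the frame of box between -0.005 and 0.007 m and angle between the z axis of meter and the z axis of box, either way round below 0.12 rad and contact force between meter and the fingers below 0.1 N and linear speed of meter below 0.03 m/s and distance between each of timer, tube and box above 0.1 m), for 0.2 s.
2. the timer lies flat on the meter, released, with the tube still outside the box (x of timer in the frame of box between -0.035 and 0.035 m and y of timer in the frame of box between -0.045 and 0.045 m and z of timer in the frame of box between 0.026 and 0.043 m and angle between the z axis of timer and the z axis of box, either way round below 0.2 rad and contact force between timer and the fingers below 0.1 N and linear speed of timer below 0.03 m/s and distance between tube and box above 0.1 m), for 0.2 s.
At the end, for the whole second after the job is handed in: Meter flat (7 deg) on the box floor, display up, anywhere it lies wholly inside; timer flat (11 deg) on it, display up, underside 26-43 mm above the floor; tube on its side (18 deg) on top, axis 36-68 mm above the floor, middle within 40 mm across of the box's middle; all released and at rest (x of meter in the frame of box between -0.032 and 0.032 m and y of meter in the frame of box between -0.047 and 0.047 m and z of meter in the frame of box between -0.005 and 0.007 m and angle between the z axis of meter and the z axis of box, either way round below 0.12 rad and contact force between each of meter, timer, tube and the fingers below 0.1 N and linear speed of each of meter, timer, tube below 0.03 m/s and x of timer in the frame of box between -0.035 and 0.035 m and y of timer in the frame of box between -0.045 and 0.045 m and z of timer in the frame of box between 0.026 and 0.043 m and angle between the z axis of timer and the z axis of box, either way round below 0.2 rad and x of tube in the frame of box between -0.06 and 0.06 m and y of tube in the frame of box between -0.04 and 0.04 m and z of tube in the frame of box between 0.036 and 0.068 m and angle between the y axis of tube and the z axis of box, either way round above 1.25 rad); the robot touches nothing.
It fails at once if one of the three bystanders (the two bottles, the roll of tape) pushed more than 30 mm (distance of any of green_bottle, amber_bottle, tape from where it was at the start of the episode above 0.03 m).
It fails at once if the meter, the timer or the tube is dropped or thrown into the box: faster than 0.65 m/s (a fall of some 22 mm) within 85 mm of the middle of the box floor ((linear speed of meter above 0.65 m/s and distance between meter and box below 0.085 m) or (linear speed of timer above 0.65 m/s and distance between timer and box below 0.085 m) or (linear speed of tube above 0.65 m/s and distance between tube and box below 0.085 m)).
It fails at once if a part is rammed home: the meter on the box over 60 N, the timer on the meter over 40 N, or the tube on the timer or meter over 15 N (contact force between meter and stand above 60 N or contact force between timer and meter above 40 N or contact force between tube and timer above 15 N or contact force between tube and meter above 15 N).
It also fails if it takes over 72 s, if anything falls off the work surface, if the arm or the gripper's body presses on something with over 40 N, if the wrist force passes 120 N, or if a joint passes its speed limit or range.

## Robot

A 7-joint arm with a two-finger parallel gripper is mounted at the origin on a cart in front of the work surface, level with it; the furniture and walls round the work are solid. World frame = base frame: x ahead of the robot, y to its left, z up, the work surface at z = 0. Lengths are in m, angles in rad, forces in N, time in s.
With the tool pointing down it reaches from about 0.425 to 0.925 m from the base axis. Payload 6.8 kg.
Tool frame: the origin (TCP) lies at the very end of the fingers, on their centre line; the grasp point (between the pads) lies 19 mm behind it; z points along the fingers, y is the line along which they close (so a half turn about z gives the same grasp; the last joint's range is limited). The gripper opens to 85 mm and grips with 20 to 120 N. Pads are 22 mm wide; open, the fingers measure 114 mm over their backs; the gripper's body (76 mm by 85 mm) begins 54 mm behind the grasp point. The pads swing forward as they close: fully open they stand 13 mm farther back than shut.
Start: joints at [-1.276, 0.477, 0.022, 1.555, -0.011, 1.109, -0.083], TCP at [0.265, 0.621, 0.231] pointing down, gripper open.
Joint ranges: [-2.96, 2.96], [-0.34, 2.1], [-1.41, 1.46], [0.24, 2.44], [-1.37, 4.51], [0.17, 1.92], [-2.96, 2.96]. Speed limits (rad/s): [2.39, 2.39, 3.14, 3.14, 3.14, 3.14, 3.14].

## Interface

Orientations are given as a unit quaternion [w, x, y, z].
In Python, from station import bot gives the robot as it stands.
- The arm moves only by the tool apply_moves, never from a script. Its argument "deltas" is a list of rows, each a list of 3 entries, a list of its own where there are three numbers: the closure, from 0 (fully open) to 1 (shut), then the shift along the tool's x, y, z in units of 0.2 m (1.0 is 0.2 m), then the turn about the tool's z in units of 2 pi rad (1.0 is 2 pi rad). A call has 1 to 12 rows; each row is the pose to reach, as a shift and turn from the pose commanded when the call began, along the tool's axes at that moment, turning the shorter way round; what a row does not reach only later rows make up. A row lasts 1/10 s, in which the tool goes at most 50 mm and 8.59 degrees, less where a joint would pass 70% of its speed; a pose out of reach is approached as far as the arm can. A call with a number of a shift or a turn outside -1 to 1 is refused whole. A call with a gripper value outside its range is refused whole. The fingers move at their own pace and stop on an object; "squeeze" is the grip in N (left out, the last holds). Time passes only in rows, so rows that repeat a pose let the fingers close. It gives the time, the measured TCP pose, the force, the opening and the grip force at its end, in the units of the state.
- bot.get_obs(): the state, without advancing time (a new reading comes with each control period).
- bot.read_camera(name): name is "scene" or "side" or "wrist"; returns a dict with "color" (480x640x3 uint8, red, green, blue), "intrinsics" (3x3 intrinsics, pixels), "pose" (4x4, takes a point from camera to world coordinates); the wrist camera has in their place "hand_eye" (4x4, takes a point from camera to tool coordinates, whose origin is the TCP and whose axes are the flange's). Camera axes: x right, y down, z forward; pixel columns grow to the right and rows downward; lengths in m; the calibration is good to about 2 mm. A picture is of the moment at which its call begins: read the wrist's pose just before it. There is no depth.
- bot.hand_in(): hands the job in; it is judged then, once.
Trained networks look in a picture, given as the dict that the camera call returned (one of the last four; its "shot" number tells which), for a name from the list of things; names that differ only in an ending like _2 or _b are one class to them, and where a whole thing is asked for, a point or a joint stands for the part that bears it (a point fixed in the world has none). Each returns a list of dicts, best first, with "confidence" (0 to 1); they miss things now and then, are a little off and sometimes report something else, mostly with a low value. They report only what shows in the picture. A call takes as long as a camera call.
- bot.look_for(picture, target): "point" ([x, y, z] in m, in world coordinates, good to about 4 mm: the middle of the surface that is visible of it).
The state is a dict: "t": time; "q": joint angles; "joint_vel": joint speeds; "joint_torque": joint torques, N m; "eef_pos": TCP position; "tool_rot": TCP orientation; "contact_force": force on the tool from outside, world axes, zero at the start; "torque": the same for the moment, N m; "gripper_width": opening from 0.0 (shut) to 1.0 (fully open); "grasp_force": force on a finger pad.
Only numpy, scipy, OpenCV 4.12 (cv2) and the standard library are available. Lean on these libraries where they do the work, as an engineer would, in place of code of your own. Each camera call takes 0.05 s, during which the arm holds its last target. There are 200 camera calls.

## Working session

There is one attempt and no reset: what is moved stays moved. The work goes in short steps, Python scripts to look and compute and a tool call to move; the robot and the scene stay as the last step left them, time stands still between calls to the robot, and variables do not carry over. Pictures are saved under pics/ and viewed, at most 10 in all, crops included, and the job is handed in when it is done.

Besides the shell and the picture viewer there is one more tool, called after "Request:" by a JSON object that holds its "method" and its "body", one argument or row to a line. apply_moves: Moves the arm, as the interface text tells. Its arguments: {"type":"object","properties":{"deltas":{"type":"array","items":{"type":"array"}},"squeeze":{"type":"number"}},"required":["deltas"]}

```bash
ls; mkdir -p pics
cat > h.py <<'E'
from station import bot
import numpy as np, cv2
from scipy.spatial.transform import Rotation as R
def rot(o): return R.from_quat(np.roll(o["tool_rot"],-1)).as_matrix()
E
python3 - <<'E'
from h import *
o=bot.get_obs(); print(o["t"],o["eef_pos"],np.round(rot(o),3).tolist(),o["gripper_width"])
ims=[]
for c in ["scene","side"]:
    p=bot.read_camera(c); cv2.imwrite(f"pics/{c}0.png",p["color"][:,:,::-1])
    print(c,np.round(p["pose"],3).tolist(),np.round(p["intrinsics"],1).tolist())
    for n in ["box","meter","timer","tube","green_bottle","amber_bottle","tape","stand"]:
        print(n,[(np.round(d["point"],3).tolist(),round(d["confidence"],2)) for d in bot.look_for(p,n)[:2]])
p=bot.read_camera("wrist");print(np.round(p["hand_eye"],3).tolist())
E
```

```text
pics
0.0 [0.26439694 0.62044388 0.2303393 ] [[-0.92, 0.392, -0.001], [0.392, 0.92, -0.002], [-0.0, -0.002, -1.0]] 1.002017031013526
scene [[-0.605, -0.319, 0.73, -0.276], [-0.796, 0.24, -0.555, 0.93], [0.002, -0.917, -0.399, 0.523], [0.0, 0.0, 0.0, 1.0]] [[546.6, 0.0, 319.2], [0.0, 546.6, 241.4], [0.0, 0.0, 1.0]]
box [([0.604, 0.155, 0.059], 0.67)]
meter [([0.545, 0.348, 0.026], 0.97)]
timer [([0.416, 0.352, 0.014], 0.93)]
tube [([0.494, 0.488, 0.014], 0.55)]
green_bottle [([0.416, 0.113, 0.034], 0.78)]
amber_bottle [([0.708, 0.212, 0.031], 0.85)]
tape [([0.37, 0.461, 0.015], 0.67), ([0.709, 0.218, 0.032], 0.58)]
stand [([0.594, 0.158, 0.058], 0.87)]
side [[0.976, -0.159, 0.148, 0.42], [-0.216, -0.648, 0.73, -0.464], [-0.02, -0.745, -0.667, 0.716], [0.0, 0.0, 0.0, 1.0]] [[562.2, 0.0, 318.1], [0.0, 562.2, 250.5], [0.0, 0.0, 1.0]]
box [([0.595, 0.177, 0.053], 0.69)]
meter [([0.556, 0.314, 0.034], 0.85)]
timer [([0.428, 0.339, 0.015], 0.96)]
tube [([0.5, 0.477, 0.016], 0.51)]
green_bottle []
amber_bottle [([0.729, 0.195, 0.067], 0.58)]
tape [([0.376, 0.446, 0.014], 0.93)]
stand [([0.591, 0.18, 0.053], 0.8)]
[[0.0, -0.96, -0.281, 0.072], [1.0, 0.0, -0.001, 0.0], [0.001, -0.281, 0.96, -0.143], [0.0, 0.0, 0.0, 1.0]]
```

View pics/scene0.png

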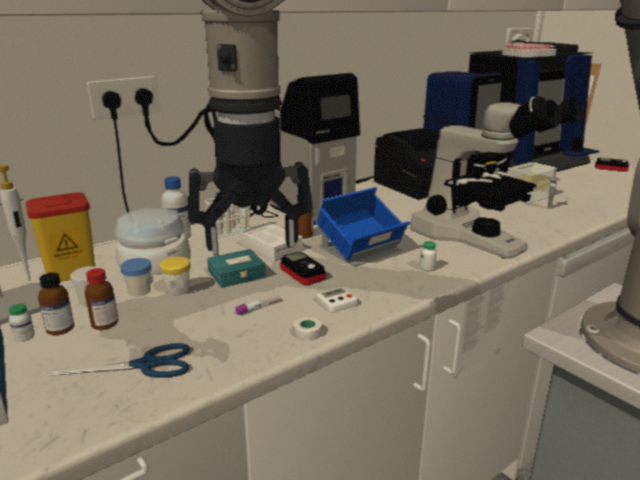

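View pics/side0.png

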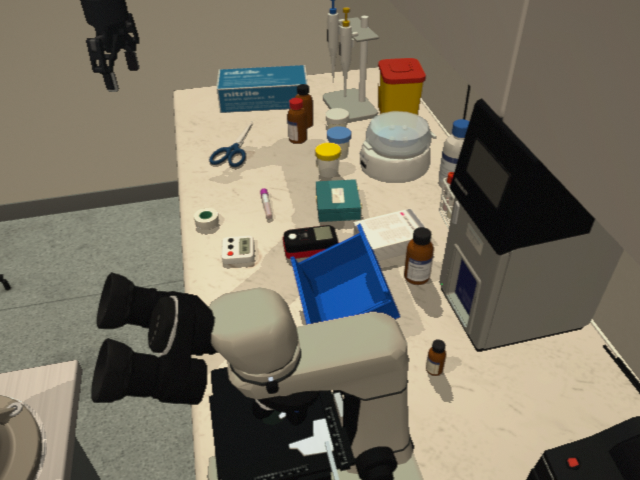

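The scene view shows the blue box at (360,225), meter (303,265), timer (337,298) and tube (258,306). The tape (308,328) and green bottle (429,255) are clear of them. The side view agrees, with the meter close to the box on its +y side. Next I move over the parts for a wrist view.

Request:
{"method": "apply_moves", "body": {
  "deltas": [
    [0,[-0.25,-0.15,-0.1],0],
    [0,[-0.5,-0.3,-0.2],0],
    [0,[-0.75,-0.45,-0.3],0],
    [0,[-1.0,-0.6,-0.35],0],
    [0,[-1.0,-0.6,-0.35],0],
    [0,[-1.0,-0.6,-0.35],0],
    [0,[-1.0,-0.6,-0.35],0],
    [0,[-1.0,-0.6,-0.35],0],
    [0,[-1.0,-0.6,-0.35],0]
  ]
}}

```text
t: 1.85
eef_pos: [0.4001, 0.4336, 0.3008]
tool_rot: [-0.0, 0.199, 0.98, -0.0]
contact_force: [-1.0, -0.3, -0.0]
gripper_width: 1.002
grasp_force: 0.0
```

```bash
cat >> h.py <<'E'
def wcam():
    o=bot.get_obs(); p=bot.read_camera("wrist")
    T=np.eye(4);T[:3,:3]=rot(o);T[:3,3]=o["eef_pos"]
    p["pose"]=T@p["hand_eye"]; return o,p
def proj(p,X):
    Ti=np.linalg.inv(p["pose"]); r=cv2.Rodrigues(Ti[:3,:3])[0]
    return cv2.projectPoints(np.asarray(X,float).reshape(-1,3),r,Ti[:3,3],p["intrinsics"],None)[0][:,0]
def ray(p,uv,z):
    d=p["pose"][:3,:3]@np.linalg.inv(p["intrinsics"])@[uv[0],uv[1],1]; c=p["pose"][:3,3]
    return c+d*(z-c[2])/d[2]
t=np.radians(24)
def boxT(x,y,yaw):
    T=np.eye(4); T[:3,:3]=R.from_euler("zy",[yaw,-t]).as_matrix(); T[:3,3]=[x,y,.04]; return T
E
python3 - <<'E'
from h import *
from scipy.optimize import minimize
import pickle
o,w=wcam(); print(o["t"],o["eef_pos"],np.round(w["intrinsics"],1).tolist())
cv2.imwrite("pics/w1.png",w["color"][:,:,::-1])
for n in ["meter","timer","tube","tape","box"]:
    print(n,[(np.round(d["point"],3).tolist(),round(d["confidence"],2)) for d in bot.look_for(w,n)[:2]])
ps=[bot.read_camera(c) for c in("scene","side")]
pickle.dump([w]+ps,open("v.pkl","wb"))
Ms=[]
for p in ps:
    hsv=cv2.cvtColor(p["color"],cv2.COLOR_RGB2HSV); m=cv2.inRange(hsv,(105,130,40),(125,255,255))
    c=proj(p,[.6,.165,.07])[0].astype(int); n,l,s,_=cv2.connectedComponentsWithStats(m)
    Ms.append(l==l[c[1],c[0]]); print(c,l[c[1],c[0]],Ms[-1].sum())
a,b=.063,.079
def quads():
    q=[]
    for s in(-1,1):
        q.append([[s*a,-b,-.004],[s*a,b,-.004],[s*a,b,.066],[s*a,-b,.066]])
        q.append([[-a,s*b,-.004],[a,s*b,-.004],[a,s*b,.046],[-a,s*b,.046]])
    q.append([[-a,-b,-.004],[a,-b,-.004],[a,b,-.004],[-a,b,-.004]]); return np.array(q)
Q=quads()
def cost(v,each=False):
    T=boxT(*(v*[.1,.1,1])); r=[]
    for p,M in zip(ps,Ms):
        im=np.zeros(M.shape,np.uint8)
        for q in Q: cv2.fillConvexPoly(im,np.round(proj(p,q@T[:3,:3].T+T[:3,3])*16).astype(np.int32),1,shift=4)
        r.append((im*M).sum()/((im+M)>0).sum())
    return r if each else -sum(r)
for y0 in(-.3,0,.3):
    s=minimize(cost,[6,1.6,y0],method="Nelder-Mead",options=dict(initial_simplex=[[6,1.6,y0],[6.3,1.6,y0],[6,1.9,y0],[6,1.6,y0+.25]]))
    print(s.x*[.1,.1,1],cost(s.x,1))
E
```

```text
1.85 [0.40010383 0.43355321 0.30078469] [[338.1, 0.0, 320.0], [0.0, 338.1, 231.3], [0.0, 0.0, 1.0]]
meter [([0.552, 0.336, 0.036], 0.74), ([0.378, 0.46, 0.019], 0.63)]
timer [([0.426, 0.357, 0.017], 0.61)]
tube [([0.503, 0.48, 0.015], 0.69)]
tape [([0.379, 0.46, 0.02], 0.58), ([0.591, 0.204, 0.059], 0.28)]
box [([0.422, 0.113, 0.038], 0.25)]
[353 220] 137 3715
[350 277] 4 6177
[ 0.59595197  0.15538099 -0.00518963] [np.float64(0.8430431802604523), np.float64(0.7684976172560822)]
[ 0.59623441  0.15634483 -0.0205664 ] [np.float64(0.8411214953271028), np.float64(0.7713533174463816)]
[ 0.59566819  0.15549196 -0.01857931] [np.float64(0.8412408759124088), np.float64(0.7689711213901738)]
```

View pics/w1.png

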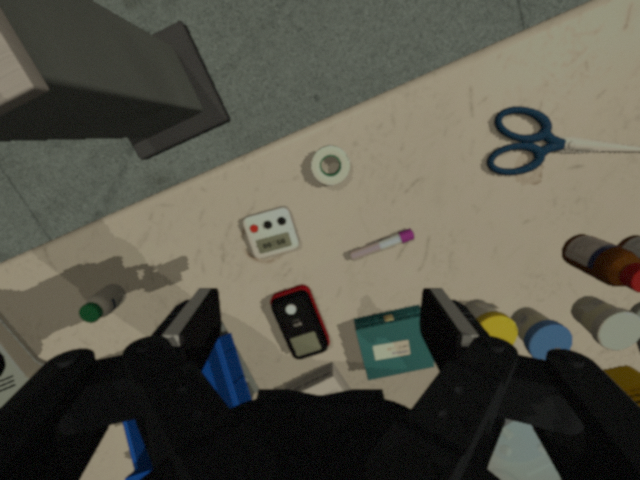

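The wrist view shows the timer (270,232), meter (300,322), tube (380,245, cap at 406,237) and tape (330,166). The box is at lower left, partly hidden by a finger. I'll check the box fit with an overlay and fit the three parts from this wrist view.

Run:
```python
from h import *
import pickle
w,sc,sd=pickle.load(open("v.pkl","rb"))
T=boxT(.596,.1555,-.015); a,b=.063,.079
L=[]
for s in(-1,1):
    L.append([[s*a,-b,-.004],[s*a,b,-.004],[s*a,b,.066],[s*a,-b,.066]])
    L.append([[-a,s*b,-.004],[a,s*b,-.004],[a,s*b,.046],[-a,s*b,.046]])
out=[]
for p,k in((sc,(290,180)),(sd,(280,220))):
    im=cv2.resize(p["color"][k[1]:k[1]+120,k[0]:k[0]+130],None,fx=3,fy=3,interpolation=cv2.INTER_CUBIC)
    for q in L:
        uv=(proj(p,np.array(q)@T[:3,:3].T+T[:3,3])-k+.5)*3
        cv2.polylines(im,[uv.astype(np.int32)],True,(255,255,0),1)
    out.append(im)
cv2.imwrite("pics/ov.png",np.hstack(out)[:,:,::-1])
# part outlines in the wrist view
hsv=cv2.cvtColor(w["color"],cv2.COLOR_RGB2HSV)
def comp(m,c,name,z):
    n,l,s,cc=cv2.connectedComponentsWithStats(cv2.morphologyEx(m,cv2.MORPH_CLOSE,np.ones((5,5))))
    k=min(range(1,n),key=lambda i:np.hypot(*(cc[i]-c))+(1e3 if s[i][4]<60 else 0))
    pt=cv2.findNonZero((l==k).astype(np.uint8))[:,0].astype(float)
    P=np.array([ray(w,q,z)[:2] for q in pt],np.float32)
    r=cv2.minAreaRect(P*1000); bp=cv2.boxPoints(r); e=bp[1]-bp[0],bp[2]-bp[1]; e=max(e,key=np.linalg.norm)
    print(name,len(pt),np.round(r[0],1),np.round(r[1],1),"long axis deg",np.degrees(np.arctan2(e[1],e[0])))
m=cv2.inRange(hsv,(0,0,0),(180,255,70))|cv2.inRange(hsv,(0,150,60),(8,255,255))|cv2.inRange(hsv,(172,150,60),(180,255,255))
comp(m,(300,322),"meter",.024)
for v in(150,165,180): comp(cv2.inRange(hsv,(0,0,v),(180,40,255)),(270,232),"timer",.015)
comp(cv2.inRange(hsv,(135,80,40),(172,255,255)),(406,237),"cap",.008)
print(hsv[232,247],hsv[232,200],hsv[250,365],hsv[243,385],hsv[260,380])
for u in((406,237),(352,255)): print(ray(w,u,.008))
crop=cv2.resize(w["color"][190:370,230:430],None,fx=4,fy=3.3)
```

```text
meter 2262 [559.9 334.9] [ 59.9 109.5] long axis deg -3.3263142
timer 900 [426.1 351.5] [59.6 55.9] long axis deg 82.54795Traceback (most recent call last):
  File "<stdin>", line 28, in <module>
  File "<stdin>", line 21, in comp
ValueError: min() iterable argument is empty
```

View pics/ov.png

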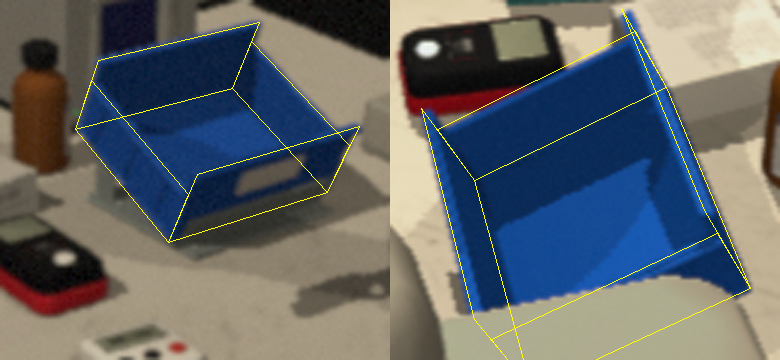

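The overlay shows the box outline matching the blue edges in both views, with its yaw about zero. I'll refine that fit with the microscope masked out, and finish the timer and tube.

Run:
```python
from h import *
import pickle
from scipy.optimize import minimize
w,sc,sd=pickle.load(open("v.pkl","rb"))
hsv=cv2.cvtColor(w["color"],cv2.COLOR_RGB2HSV)
m=cv2.inRange(hsv,(135,70,40),(172,255,255)); ys,xs=np.nonzero(m[200:270,340:430]); uv=np.array([xs.mean()+340,ys.mean()+200]); print("cap",uv,ray(w,uv,.0085),len(xs))
for n,u in(("tube end",(349,257)),("teal L top",(355,320)),("teal L low",(366,378)),("whitebox",(300,378)),("whitebox top",(336,364))): print(n,ray(w,u,.007))
tm=[(243,219),(286,207),(299,246),(259,259)]
P=np.array([ray(w,u,.008)[:2] for u in tm]);print("timer",P.mean(0),[np.linalg.norm(P[i]-P[i-1]) for i in range(4)],np.degrees(np.arctan2(*(P[2]-P[1])[::-1])))
Ms=[];V=[]
a,b=.063,.079
for p,lim in((sc,999),(sd,308)):
    h=cv2.cvtColor(p["color"],cv2.COLOR_RGB2HSV); m=cv2.inRange(h,(105,110,30),(125,255,255))
    c=proj(p,[.6,.165,.07])[0].astype(int); n,l,s,_=cv2.connectedComponentsWithStats(m); mm=(l==l[c[1],c[0]]).astype(np.uint8)
    cs,_=cv2.findContours(mm,cv2.RETR_EXTERNAL,cv2.CHAIN_APPROX_NONE); cv2.drawContours(mm,cs,-1,1,-1)
    v=np.ones_like(mm); v[lim:]=0; Ms.append(mm*v);V.append(v)
Q=[]
for s in(-1,1):
    Q.append([[s*a,-b,-.004],[s*a,b,-.004],[s*a,b,.066],[s*a,-b,.066]])
    Q.append([[-a,s*b,-.004],[a,s*b,-.004],[a,s*b,.046],[-a,s*b,.046]])
Q.append([[-a,-b,-.004],[a,-b,-.004],[a,b,-.004],[-a,b,-.004]]); Q=np.array(Q)
def cost(v,each=0):
    T=boxT(*(v*[.1,.1,1])); r=[]
    for p,M,vv in zip((sc,sd),Ms,V):
        im=np.zeros(M.shape,np.uint8)
        for q in Q: cv2.fillConvexPoly(im,np.round(proj(p,q@T[:3,:3].T+T[:3,3])*16).astype(np.int32),1,shift=4)
        im*=vv; r.append((im*M).sum()/((im+M)>0).sum())
    return r if each else -sum(r)
for y0 in(-.2,.15):
    s=minimize(cost,[6,1.6,y0],method="Nelder-Mead",options=dict(initial_simplex=[[6,1.6,y0],[6.2,1.6,y0],[6,1.8,y0],[6,1.6,y0+.15]]))
    print(s.x*[.1,.1,1],cost(s.x,1))
```

```text
cap [406.2585034  235.23129252] [0.501355   0.51640365 0.0085    ] 147
tube end [0.50102088 0.43382658 0.007     ]
teal L top [0.59551628 0.4059599  0.007     ]
teal L low [0.69619847 0.38501616 0.007     ]
whitebox [0.65668132 0.29121842 0.007     ]
whitebox top [0.65470409 0.35196358 0.007     ]
timer [0.42835715 0.35067314] [np.float64(0.05968513077639422), np.float64(0.05991577891423624), np.float64(0.056524945220594876), np.float64(0.05855224916440675)] -6.279807608788843
[ 0.59559912  0.1527683  -0.0326225 ] [np.float64(0.8477741585233441), np.float64(0.9778347682725774)]
[ 0.5956961   0.15267522 -0.02841011] [np.float64(0.8490648107872988), np.float64(0.979629289777941)]
```

```bash
cat >> h.py <<'E'
def to(x,y,z,deg,o=None):
    """deltas to TCP (x,y,z) with tool y axis at deg in the world (mod 180)"""
    o=o or bot.get_obs(); M=rot(o); cur=np.degrees(np.arctan2(M[1,1],M[0,1]))
    d=(deg-cur+90)%180-90
    s=M.T@(np.array([x,y,z])-o["eef_pos"])/.2
    print("shift",np.round(s,4).tolist(),"turn",round(-d/360,4),"(yaw now %.1f)"%cur)
E
python3 -c "
from h import *
to(.540,.336,.14,86.7)"
```

```text
shift [-0.8262, -0.1715, 0.8061] turn -0.0549 (yaw now 66.9)
```

Request:
{"method": "apply_moves", "body": {
  "deltas": [
    [0,[-0.2,-0.05,0.1],-0.02],
    [0,[-0.4,-0.1,0.3],-0.04],
    [0,[-0.6,-0.15,0.5],-0.055],
    [0,[-0.826,-0.17,0.7],-0.055],
    [0,[-0.826,-0.1715,0.806],-0.055],
    [0,[-0.826,-0.1715,0.806],-0.055],
    [0,[-0.826,-0.1715,0.806],-0.055],
    [0,[-0.826,-0.1715,0.806],-0.055]
  ]
}}

```text
t: 3.05
eef_pos: [0.5399, 0.338, 0.142]
tool_rot: [0.001, 0.028, 1.0, 0.001]
contact_force: [-0.8, 0.4, 0.3]
gripper_width: 1.001
grasp_force: 0.0
```

Run:
```python
from h import *
o,w=wcam(); cv2.imwrite("pics/w2.png",w["color"][:,:,::-1]); import pickle; pickle.dump(w,open("w2.pkl","wb"))
print([(np.round(d["point"],3).tolist(),round(d["confidence"],2)) for d in bot.look_for(w,"meter")[:2]])
hsv=cv2.cvtColor(w["color"],cv2.COLOR_RGB2HSV)
m=cv2.inRange(hsv,(0,140,40),(8,255,255))|cv2.inRange(hsv,(172,140,40),(180,255,255))
pt=cv2.findNonZero(m)[:,0]; P=np.array([ray(w,q,.008)[:2] for q in pt]); k=(abs(P-[.56,.335])<.08).all(1); r=cv2.minAreaRect((P[k]*1000).astype(np.float32)); print(k.sum(),r)
to(.540,.336,.02,86.7)
```

```text
[([0.555, 0.331, 0.036], 0.61)]
633 ((561.6883544921875, 332.86444091796875), (59.83937454223633, 99.26020050048828), 86.8294906616211)
shift [0.0006, -0.0118, 0.6115] turn 0.0004 (yaw now 86.8)
```

View pics/w2.png

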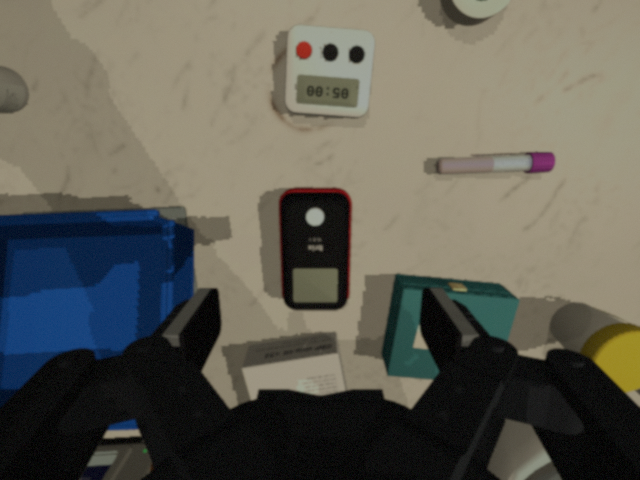

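The meter's centre is at pixel (316,248), square to the tool and between the fingers. The box's low rim is at row 212, so its yaw is about -2 deg. I'll descend and grasp the upper body on the robot side of its middle.

Request:
{"method": "apply_moves", "body": {
  "deltas": [
    [0,[0,-0.02,0.2],0],
    [0,[0,-0.02,0.4],0],
    [0,[0,-0.02,0.55],0],
    [0,[0,-0.02,0.65],0],
    [0,[0,-0.02,0.65],0],
    [0.5,[0,-0.02,0.65],0],
    [0.5,[0,-0.02,0.65],0],
    [0.5,[0,-0.02,0.65],0],
    [0.5,[0,-0.02,0.65],0]
  ],
  "squeeze": 40
}}

```text
t: 4.05
eef_pos: [0.5412, 0.3335, 0.0129]
tool_rot: [0.002, 0.028, 1.0, 0.002]
contact_force: [-0.6, 0.4, 6.5]
gripper_width: 0.631
grasp_force: 47.0
```

Run:
```python
from h import *
o=bot.get_obs(); print(o["eef_pos"],o["gripper_width"]*85,o["grasp_force"])
to(.5,.3,.2,86.7)
```

```text
[0.54117383 0.33346715 0.01290212] 53.6421794878207 46.99428213018109
shift [0.1931, -0.1758, -0.9367] turn 0.0001 (yaw now 86.7)
```

Run:
```python
from h import *
import pickle
w,sc,sd=pickle.load(open("v.pkl","rb"))
for u in((420,220),(520,250),(440,200)): print("scene",u,ray(sc,u,0),ray(sc,u,.03))
# eyepiece seen in both: scene (575,118) tip / side (120,370)
for z in(.15,.2,.25,.3,.35,.4): print(z,ray(sc,(530,115),z)[:2],ray(sd,(110,372),z)[:2],ray(sd,(115,300),z)[:2],ray(sd,(330,310),z)[:2])
to(.537,.154,.22,88)
```

```text
scene (420, 220) [ 0.6319148  -0.09470116  0.        ] [ 0.57978434 -0.03586231  0.03      ]
scene (520, 250) [ 0.35982398 -0.13868754  0.        ] [ 0.32331131 -0.07732391  0.03      ]
scene (440, 200) [ 0.70813655 -0.25964584  0.        ] [ 0.65163102 -0.19133931  0.03      ]
0.15 [ 0.86470629 -0.90678819] [ 0.24906797 -0.002309  ] [0.24927627 0.1214464 ] [0.53472701 0.03376102]
0.2 [ 0.71161581 -0.66029139] [ 0.26416699 -0.04311041] [0.26435688 0.0697039 ] [ 0.52457121 -0.01022931]
0.25 [ 0.55852533 -0.41379458] [ 0.27926601 -0.08391183] [0.27943748 0.0179614 ] [ 0.51441542 -0.05421964]
0.3 [ 0.40543485 -0.16729777] [ 0.29436502 -0.12471324] [ 0.29451808 -0.0337811 ] [ 0.50425963 -0.09820996]
0.35 [0.25234437 0.07919903] [ 0.30946404 -0.16551466] [ 0.30959869 -0.08552359] [ 0.49410384 -0.14220029]
0.4 [0.09925389 0.32569584] [ 0.32456306 -0.20631607] [ 0.32467929 -0.13726609] [ 0.48394805 -0.18619062]
shift [-0.0334, -0.8937, -1.0383] turn -0.0035 (yaw now 86.7)
```

Request:
{"method": "apply_moves", "body": {
  "deltas": [
    [0.5,[0,0,-0.1],0],
    [0.5,[0,0,-0.3],0],
    [0.5,[0,0,-0.5],0],
    [0.5,[0,0,-0.75],0],
    [0.5,[0,-0.1,-0.95],0],
    [0.5,[-0.03,-0.3,-1.0],-0.0035],
    [0.5,[-0.03,-0.5,-1.0],-0.0035],
    [0.5,[-0.03,-0.7,-1.0],-0.0035],
    [0.5,[-0.033,-0.85,-1.0],-0.0035],
    [0.5,[-0.033,-0.894,-1.0],-0.0035],
    [0.5,[-0.033,-0.894,-1.0],-0.0035],
    [0.5,[-0.033,-0.894,-1.0],-0.0035]
  ]
}}

```text
t: 5.25
eef_pos: [0.5363, 0.1545, 0.2108]
tool_rot: [0.0, 0.017, 1.0, 0.001]
contact_force: [-0.3, 0.9, -2.4]
gripper_width: 0.631
grasp_force: 47.5
```

Run:
```python
from h import *
o,w=wcam(); print(o["eef_pos"],o["gripper_width"]*85,o["grasp_force"])
s=bot.read_camera("scene");d=bot.read_camera("side")
a=s["color"][100:280,240:440]; b=d["color"][160:340,230:430]
cv2.imwrite("pics/c3.png",cv2.resize(np.hstack([a,b]),None,fx=2,fy=2,interpolation=cv2.INTER_CUBIC)[:,:,::-1])
cv2.imwrite("pics/w3.png",w["color"][:,:,::-1])
cx,cy=.5957,.154
to(cx-.059,cy,.124,88); to(cx-.0345,cy,.069,88)
```

```text
[0.53625875 0.15451727 0.21077001] 53.604726810092465 47.53400343495741
shift [-0.0031, -0.0047, 0.4308] turn 0.0004 (yaw now 88.1)
shift [-0.1255, -0.0009, 0.7058] turn 0.0004 (yaw now 88.1)
```

View pics/w3.png

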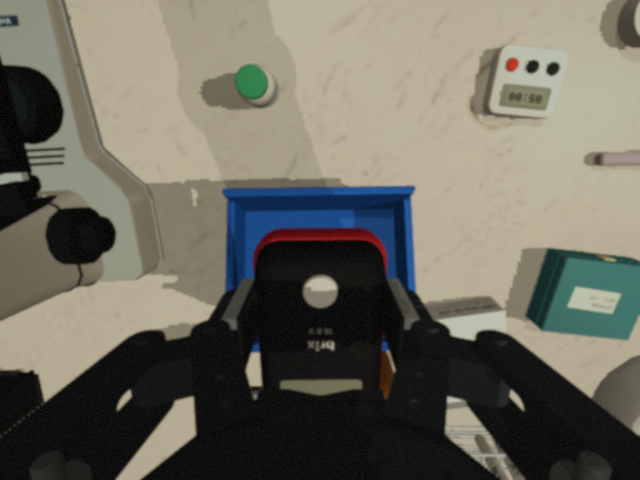

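View pics/c3.png

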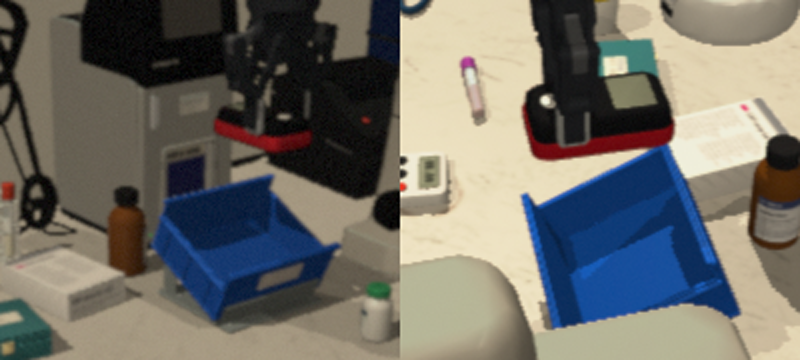

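The meter is held level at (320,310), and the low rim runs from (222,189) to (415,187). I'll use those two corners to check the box position.

Run:
```python
from h import *
o,w=wcam()
A,B=ray(w,(222.5,188.5),.0755),ray(w,(415,186.5),.0755); print(A,B,np.linalg.norm(A-B),(A+B)/2)
T=boxT(.5957,.154,-.03)
for q in([-.063,-.079,.066],[-.063,.079,.066]): print(T[:3,:3]@q+T[:3,3])
```

```text
[0.50627209 0.07540565 0.0755    ] [0.50976736 0.23422896 0.0755    ] 0.15886176442907585 [0.50801973 0.1548173  0.0755    ]
[0.50916314 0.07692526 0.0737173 ]
[0.51349269 0.23485417 0.07564494]
```

Request:
{"method": "apply_moves", "body": {
  "deltas": [
    [0.5,[0.003,0,0.15],0],
    [0.5,[0.003,0,0.3],0],
    [0.5,[0.003,0,0.43],0],
    [0.5,[-0.01,0,0.46],0],
    [0.5,[-0.035,0,0.52],0],
    [0.5,[-0.06,0,0.58],0],
    [0.5,[-0.085,0,0.635],0],
    [0.5,[-0.1,0,0.67],0],
    [0.5,[-0.109,0,0.688],0],
    [0.5,[-0.109,0,0.688],0],
    [0.5,[-0.109,0,0.688],0]
  ]
}}

```text
t: 6.55
eef_pos: [0.5582, 0.1523, 0.0728]
tool_rot: [0.0, 0.018, 1.0, 0.0]
contact_force: [-0.4, 0.6, -1.8]
gripper_width: 0.634
grasp_force: 47.5
```

Run:
```python
from h import *
o=bot.get_obs(); print(o["eef_pos"],o["contact_force"],o["torque"])
to(.5595,.154,.069,88)
# path of TCP while pivoting: contact centre 13 mm above TCP, at meter (-20,25)
cx=.594
for th in(24,18,12,6,0):
    xr=45.2-3 if th==24 else 59-34*np.sin(np.radians(th))-2.5-2.0*(1-th/24)
    a=np.radians(th); # meter tilt in box frame (24 = level in world): rotated clockwise rel. to box => +x end on floor
    v=np.array([-72.5,25]); p=np.array([xr,0])+np.array([v[0]*np.cos(a)+v[1]*np.sin(a),-v[0]*np.sin(a)+v[1]*np.cos(a)])
    x=p[0]*np.cos(t)-p[1]*np.sin(t); z=40+p[0]*np.sin(t)+p[1]*np.cos(t)-13
    print(th,np.round([xr,x,z],1)); to(cx+x/1000,.154,z/1000,88)
```

```text
[0.55815429 0.15226381 0.0727857 ] [-0.43922552  0.63648112 -1.75464265] [-0.00180451 -0.06514062 -0.01782132]
shift [-0.0064, 0.0089, 0.0189] turn -0.0001 (yaw now 88.0)
24 [ 42.2 -33.9  69.2]
shift [-0.0092, 0.009, 0.0181] turn -0.0001 (yaw now 88.0)
18 [ 45.5 -33.2  62.8]
shift [-0.0131, 0.0091, 0.05] turn -0.0001 (yaw now 88.0)
12 [ 48.4 -31.9  56.1]
shift [-0.0195, 0.0094, 0.0835] turn -0.0001 (yaw now 88.0)
6 [ 51.4 -29.7  49.3]
shift [-0.0305, 0.0097, 0.1175] turn -0.0001 (yaw now 88.0)
0 [ 54.5 -26.6  42.5]
shift [-0.0458, 0.0103, 0.1514] turn -0.0001 (yaw now 88.0)
```

Request:
{"method": "apply_moves", "body": {
  "deltas": [
    [0.5,[-0.005,0.005,0.008],0],
    [0.5,[-0.008,0.008,0.018],0],
    [0.5,[-0.01,0.009,0.025],0],
    [0.5,[-0.011,0.009,0.033],0],
    [0.5,[-0.012,0.009,0.041],0],
    [0.5,[-0.013,0.009,0.05],0],
    [0.5,[-0.013,0.009,0.05],0]
  ],
  "squeeze": 20
}}

```text
t: 7.25
eef_pos: [0.5588, 0.1542, 0.0621]
tool_rot: [-0.002, 0.017, 1.0, -0.0]
contact_force: [-6.4, 0.9, 4.4]
gripper_width: 0.633
grasp_force: 46.7
```

Request:
{"method": "apply_moves", "body": {
  "deltas": [
    [0.5,[0.003,0,0.01],0],
    [0.5,[0.003,0,0.02],0],
    [0.5,[0.002,0,0.03],0],
    [0.5,[0.0,0,0.04],0],
    [0.5,[-0.003,0,0.05],0],
    [0.5,[-0.006,0,0.06],0],
    [0.5,[-0.006,0,0.06],0]
  ]
}}

```text
t: 7.95
eef_pos: [0.5606, 0.1541, 0.05]
tool_rot: [-0.001, 0.017, 1.0, -0.0]
contact_force: [-4.3, 0.3, 2.2]
gripper_width: 0.633
grasp_force: 40.4
```

Request:
{"method": "apply_moves", "body": {
  "deltas": [
    [0.5,[-0.003,0,0.01],0],
    [0.5,[-0.006,0,0.02],0],
    [0.5,[-0.009,0,0.03],0],
    [0.5,[-0.011,0,0.038],0],
    [0.5,[-0.011,0,0.038],0]
  ]
}}

```text
t: 8.45
eef_pos: [0.5638, 0.1539, 0.0434]
tool_rot: [-0.0, 0.018, 1.0, 0.0]
contact_force: [-7.4, -0.8, 8.6]
gripper_width: 0.628
grasp_force: 39.2
```

Run:
```python
from h import *
o,w=wcam(); s=bot.read_camera("scene");d=bot.read_camera("side")
a=s["color"][160:280,300:420]; b=d["color"][220:340,270:390]
c=cv2.resize(w["color"],(480,360))
cv2.imwrite("pics/c4.png",np.vstack([np.hstack([cv2.resize(a,(380,300)),cv2.resize(b,(380,300))]),cv2.resize(w["color"][180:],(760,300))])[:,:,::-1])
```

```text
(no output)
```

View pics/c4.png

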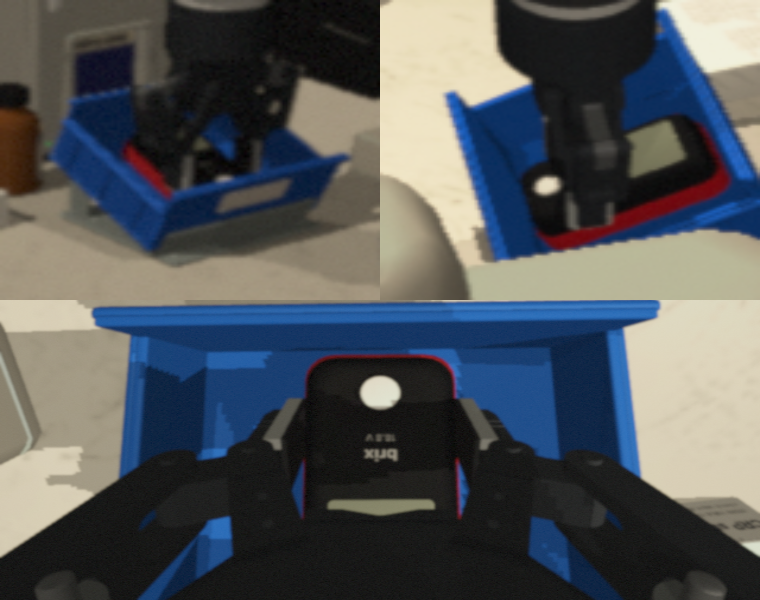

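The meter lies close to flat in the box, centred sideways, with no end jammed. I'll press it the last 2–3 mm down, back off from the high wall and release it slowly.

Request:
{"method": "apply_moves", "body": {
  "deltas": [
    [0.5,[0.008,0,0.005],0],
    [0.5,[0.012,0,0.01],0],
    [0.5,[0.012,0,0.014],0],
    [0.5,[0.012,0,0.014],0]
  ]
}}

```text
t: 9.0
eef_pos: [0.5639, 0.1539, 0.0432]
tool_rot: [0.002, 0.018, 1.0, 0.001]
contact_force: [-8.5, -3.7, 24.7]
gripper_width: 0.634
grasp_force: 42.3
```

Request:
{"method": "apply_moves", "body": {
  "deltas": [
    [0.5,[0.008,0,0.0],0],
    [0.4,[0.008,0,0.0],0],
    [0.3,[0.008,0,0.0],0],
    [0.2,[0.008,0,0.0],0],
    [0.1,[0.008,0,0.0],0],
    [0.1,[0.008,0,-0.02],0],
    [0.1,[0.008,0,-0.02],0]
  ]
}}

```text
t: 9.7
eef_pos: [0.5604, 0.1541, 0.0444]
tool_rot: [0.0, 0.018, 1.0, 0.0]
contact_force: [0.2, 0.5, 0.0]
gripper_width: 0.9
grasp_force: 0.0
```

Run:
```python
from h import *
o=bot.get_obs(); print(o["eef_pos"],o["contact_force"])
to(.536,.154,.22,88); to(.428,.35,.18,84)
```

```text
[0.56043261 0.15406256 0.04439108] [0.2398198  0.52622052 0.0106737 ]
shift [0.1215, -0.0044, -0.8781] turn -0.0001 (yaw now 88.0)
shift [0.6958, 0.9559, -0.6783] turn 0.0111 (yaw now 88.0)
```

Request:
{"method": "apply_moves", "body": {
  "deltas": [
    [0.1,[0.03,0,-0.1],0],
    [0,[0.06,0,-0.3],0],
    [0,[0.1,0,-0.5],0],
    [0,[0.12,0,-0.7],0],
    [0,[0.12,0,-0.88],0],
    [0,[0.12,0,-0.88],0],
    [0,[0.12,0,-0.88],0]
  ]
}}

```text
t: 10.4
eef_pos: [0.5364, 0.155, 0.2208]
tool_rot: [0.001, 0.018, 1.0, 0.0]
contact_force: [0.5, -0.2, -0.4]
gripper_width: 0.998
grasp_force: 0.0
```

Run:
```python
from h import *
o,w=wcam(); print(o["eef_pos"],[(np.round(d["point"],3).tolist(),round(d["confidence"],2)) for d in bot.look_for(w,"meter")[:2]])
hsv=cv2.cvtColor(w["color"],cv2.COLOR_RGB2HSV)
m=cv2.inRange(hsv,(0,140,40),(8,255,255))|cv2.inRange(hsv,(172,140,40),(180,255,255))
T=np.eye(4);T[:3,:3]=R.from_euler("ZY",[-.025,-t]).as_matrix();T[:3,3]=[.594,.154,.04]
ys,xs=np.nonzero(m); K=w["intrinsics"]; C=w["pose"]
def pl(u,h):  # hit plane box z=h, in box coords
    d=T[:3,:3].T@(C[:3,:3]@np.linalg.inv(K)@[u[0],u[1],1]); c=T[:3,:3].T@(C[:3,3]-T[:3,3]); return c+d*(h-c[2])/d[2]
P=np.array([pl(u,.014)[:2] for u in zip(xs,ys)])*1000; k=(abs(P)<[75,80]).all(1)
print(k.sum(),cv2.minAreaRect(P[k].astype(np.float32)),P[k].min(0),P[k].max(0))
cv2.imwrite("pics/w5.png",w["color"][:,:,::-1])
to(.428,.35,.18,84)
```

```text
[0.53639654 0.15495139 0.22077111] [([0.582, 0.148, 0.069], 0.8)]
309 ((-0.48215484619140625, -0.8320198059082031), (100.12537384033203, 57.310699462890625), 0.12374667078256607) [-50.59585194 -29.56339226] [49.55250132 27.9071703 ]
shift [0.5698, 0.958, 0.1944] turn 0.0111 (yaw now 88.0)
```

View pics/w5.png

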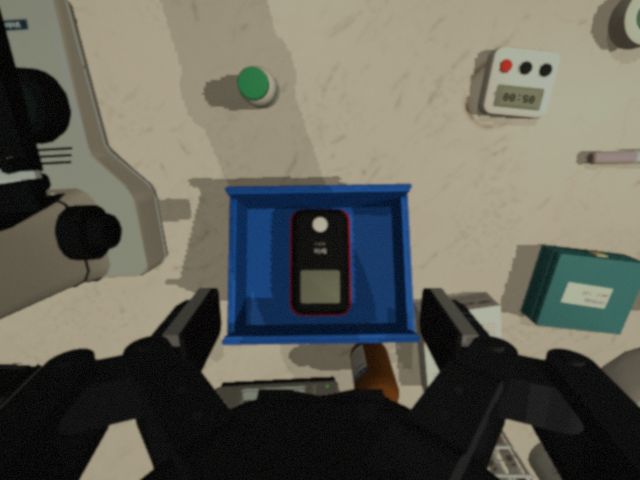

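The meter lies flat and centred in the box, with its outline from (292,210) to (350,315) and its display up. Next is the timer.

Request:
{"method": "apply_moves", "body": {
  "deltas": [
    [0,[0.1,0.2,0],0],
    [0,[0.2,0.4,0],0.01],
    [0,[0.3,0.6,0.05],0.011],
    [0,[0.45,0.8,0.1],0.011],
    [0,[0.57,0.958,0.19],0.011],
    [0,[0.57,0.958,0.19],0.011],
    [0,[0.57,0.958,0.19],0.011],
    [0,[0.57,0.958,0.19],0.011],
    [0,[0.57,0.958,0.19],0.011]
  ]
}}

```text
t: 11.4
eef_pos: [0.43, 0.3488, 0.182]
tool_rot: [0.0, 0.054, 0.999, -0.0]
contact_force: [-0.8, -0.7, 0.1]
gripper_width: 1.001
grasp_force: 0.0
```

Run:
```python
from h import *
o,w=wcam(); print(o["eef_pos"],[(np.round(d["point"],3).tolist(),round(d["confidence"],2)) for d in bot.look_for(w,"timer")[:2]])
hsv=cv2.cvtColor(w["color"],cv2.COLOR_RGB2HSV); c=proj(w,[.428,.351,.015])[0]; print(c, hsv[int(c[1])-12,int(c[0])])
g=cv2.cvtColor(w["color"],cv2.COLOR_RGB2GRAY); print(hsv[int(c[1]),int(c[0])-90:int(c[0])+91:9].tolist())
e=cv2.Canny(g,60,140); 
for smax in(25,35,45):
  m=((hsv[:,:,1]<smax)&(hsv[:,:,2]>110)).astype(np.uint8)
  m=cv2.morphologyEx(m,cv2.MORPH_OPEN,np.ones((3,3)))
  n,l,s,cc=cv2.connectedComponentsWithStats(m); k=min((i for i in range(1,n) if s[i][4]>500),key=lambda i:np.hypot(*(cc[i]-c)),default=0)
  if k:
    P=np.array([ray(w,q,.015)[:2]*1000 for q in np.argwhere(l==k)[:,::-1]],np.float32); print(smax,s[k],cv2.minAreaRect(P))
cv2.imwrite("pics/w6.png",w["color"][:,:,::-1])
```

```text
[0.42998685 0.34884987 0.18198537] [([0.424, 0.353, 0.016], 0.79)]
[322.21709138 209.51871304] [45 24 21]
[[21, 50, 133], [21, 53, 130], [21, 52, 132], [20, 53, 135], [21, 53, 134], [20, 55, 129], [21, 59, 91], [32, 31, 139], [37, 33, 141], [37, 31, 140], [41, 28, 144], [40, 21, 143], [42, 23, 144], [44, 20, 143], [21, 51, 134], [22, 55, 135], [22, 55, 135], [23, 52, 137], [21, 54, 136], [20, 53, 135], [21, 54, 136]]
25 [298 177  59  40 814] ((407.1152648925781, 362.80877685546875), (62.34241485595703, 30.551719665527344), 51.18185043334961)
35 [ 292  176   65   60 1935] ((424.8358459472656, 352.7954406738281), (59.22165298461914, 55.94334411621094), 82.8886489868164)
45 [ 290  176   68   62 2570] ((425.85406494140625, 351.9856872558594), (62.01385498046875, 58.55496597290039), 82.7916488647461)
```

```bash
python3 -c "
from h import *
to(.426,.352,.001,83)"
```

```text
shift [0.0209, 0.0116, 0.9063] turn 0.0025 (yaw now 83.9)
```

Request:
{"method": "apply_moves", "body": {
  "deltas": [
    [0,[0.02,0.012,0.2],0.0025],
    [0,[0.02,0.012,0.4],0.0025],
    [0,[0.02,0.012,0.6],0.0025],
    [0,[0.02,0.012,0.8],0.0025],
    [0,[0.02,0.012,0.88],0.0025],
    [0,[0.02,0.012,0.905],0.0025],
    [0,[0.02,0.012,0.905],0.0025],
    [0.4,[0.02,0.012,0.905],0.0025],
    [0.4,[0.02,0.012,0.905],0.0025],
    [0.4,[0.02,0.012,0.905],0.0025],
    [0.4,[0.02,0.012,0.905],0.0025]
  ],
  "squeeze": 20
}}

```text
t: 12.6
eef_pos: [0.4262, 0.3538, 0.0027]
tool_rot: [0.001, 0.06, 0.998, 0.001]
contact_force: [0.0, -0.3, 6.4]
gripper_width: 0.742
grasp_force: 22.2
```

```bash
python3 -c "
from h import *
o=bot.get_obs();print(o['gripper_width']*85)
to(.5,.154,.2,88)"
```

```text
63.05788014775575
shift [-0.488, -0.9455, -0.9878] turn -0.0136 (yaw now 83.1)
```

Request:
{"method": "apply_moves", "body": {
  "deltas": [
    [0.4,[0,0,-0.1],0],
    [0.4,[0,0,-0.3],0],
    [0.4,[0,0,-0.55],0],
    [0.4,[-0.05,-0.05,-0.8],0],
    [0.4,[-0.2,-0.2,-0.95],-0.005],
    [0.4,[-0.35,-0.35,-0.988],-0.01],
    [0.4,[-0.5,-0.5,-0.988],-0.0136],
    [0.4,[-0.65,-0.7,-0.988],-0.0136],
    [0.4,[-0.8,-0.908,-0.988],-0.0136],
    [0.4,[-0.8,-0.908,-0.988],-0.0136],
    [0.4,[-0.8,-0.908,-0.988],-0.0136],
    [0.4,[-0.8,-0.908,-0.988],-0.0136]
  ]
}}

```text
t: 13.8
eef_pos: [0.5617, 0.155, 0.1989]
tool_rot: [-0.0, 0.017, 1.0, 0.0]
contact_force: [-0.0, 0.8, -0.8]
gripper_width: 0.741
grasp_force: 23.0
```

```bash
python3 -c "
from h import *
o=bot.get_obs();print(o['gripper_width']*85)
for x,z in((.562,.120),(.562,.080),(.562,.076),(.5605,.064)):to(x,.154,z,88)"
```

```text
62.954440654763886
shift [-0.002, -0.0054, 0.3945] turn 0.0003 (yaw now 88.1)
shift [-0.002, -0.0056, 0.5945] turn 0.0003 (yaw now 88.1)
shift [-0.002, -0.0056, 0.6145] turn 0.0003 (yaw now 88.1)
shift [0.0055, -0.0059, 0.6745] turn 0.0003 (yaw now 88.1)
```

Request:
{"method": "apply_moves", "body": {
  "deltas": [
    [0.4,[-0.002,-0.005,0.15],0],
    [0.4,[-0.002,-0.005,0.3],0],
    [0.4,[-0.002,-0.005,0.42],0],
    [0.4,[-0.002,-0.005,0.52],0],
    [0.4,[-0.002,-0.005,0.575],0],
    [0.4,[-0.002,-0.005,0.595],0],
    [0.4,[-0.002,-0.005,0.61],0],
    [0.4,[-0.001,-0.005,0.62],0],
    [0.4,[0,-0.005,0.63],0],
    [0.4,[0.001,-0.005,0.64],0],
    [0.4,[0.001,-0.005,0.64],0]
  ]
}}

```text
t: 14.9
eef_pos: [0.5621, 0.1535, 0.072]
tool_rot: [0.0, 0.017, 1.0, 0.001]
contact_force: [-3.8, 1.1, 5.7]
gripper_width: 0.744
grasp_force: 24.8
```

Request:
{"method": "apply_moves", "body": {
  "deltas": [
    [0.4,[0.001,0,0.01],0],
    [0.4,[0.002,0,0.02],0],
    [0.4,[0.003,0,0.027],0],
    [0.4,[0.003,0,0.034],0],
    [0.4,[0.003,0,0.034],0]
  ]
}}

```text
t: 15.4
eef_pos: [0.5613, 0.1535, 0.0652]
tool_rot: [0.0, 0.017, 1.0, 0.001]
contact_force: [-4.1, 1.2, 5.4]
gripper_width: 0.742
grasp_force: 26.7
```

Request:
{"method": "apply_moves", "body": {
  "deltas": [
    [0.4,[0.001,0,0.005],0],
    [0.4,[0.002,0,0.01],0],
    [0.4,[0.002,0,0.015],0],
    [0.4,[0.002,0,0.015],0]
  ]
}}

```text
t: 15.8
eef_pos: [0.5613, 0.1535, 0.0626]
tool_rot: [0.0, 0.017, 1.0, 0.001]
contact_force: [-5.8, 0.9, 7.8]
gripper_width: 0.736
grasp_force: 27.7
```

Run:
```python
from h import *
# timer tilt check: fit timer's white region in side view is small; store a composite for viewing
o,w=wcam(); s=bot.read_camera("scene");d=bot.read_camera("side")
cv2.imwrite("pics/c7.png",np.vstack([np.hstack([cv2.resize(s["color"][160:280,300:420],(380,300)),cv2.resize(d["color"][220:340,270:390],(380,300))]),cv2.resize(w["color"][180:],(760,300))])[:,:,::-1])
```

Request:
{"method": "apply_moves", "body": {
  "deltas": [
    [0.4,[0.001,0,0.005],0],
    [0.4,[0.002,0,0.01],0],
    [0.4,[0.002,0,0.01],0]
  ]
}}

```text
t: 16.25
eef_pos: [0.5613, 0.1536, 0.0623]
tool_rot: [0.001, 0.017, 1.0, 0.001]
contact_force: [-9.7, -1.5, 23.6]
gripper_width: 0.738
grasp_force: 29.4
```

Force jumped without further motion, so the timer is seated. I'll relax and release it.

Request:
{"method": "apply_moves", "body": {
  "deltas": [
    [0.4,[0,0,-0.01],0],
    [0.3,[0,0,-0.01],0],
    [0.2,[0,0,-0.01],0],
    [0.1,[0,0,-0.01],0],
    [0.05,[0,0,-0.02],0],
    [0.05,[0,0,-0.05],0],
    [0,[0.03,0,-0.2],0],
    [0,[0.06,0,-0.4],0],
    [0,[0.1,0,-0.6],0],
    [0,[0.125,0,-0.79],0],
    [0,[0.125,0,-0.79],0],
    [0,[0.125,0,-0.79],0]
  ]
}}

```text
t: 17.45
eef_pos: [0.5361, 0.1537, 0.2181]
tool_rot: [0.001, 0.017, 1.0, 0.001]
contact_force: [0.2, 0.5, -0.3]
gripper_width: 1.002
grasp_force: 0.0
```

Run:
```python
from h import *
o,w=wcam(); print(o["eef_pos"],[(n,[(np.round(d["point"],3).tolist(),round(d["confidence"],2)) for d in bot.look_for(w,n)[:2]]) for n in("timer","tube")])
d=bot.read_camera("side")
cv2.imwrite("pics/w8.png",np.hstack([cv2.resize(w["color"][150:350,200:440],(480,400)),cv2.resize(d["color"][220:340,280:380],(300,360))[:400] if 0 else cv2.resize(d["color"][220:340,280:370],(300,400))])[:,:,::-1])
T=np.eye(4);T[:3,:3]=R.from_euler("ZY",[-.025,-t]).as_matrix();T[:3,3]=[.594,.154,.04]
hsv=cv2.cvtColor(w["color"],cv2.COLOR_RGB2HSV)
m=((hsv[:,:,1]<45)&(hsv[:,:,2]>110)).astype(np.uint8); C=w["pose"]
def pl(u,h):
    dd=T[:3,:3].T@(C[:3,:3]@np.linalg.inv(w["intrinsics"])@[u[0],u[1],1]); c=T[:3,:3].T@(C[:3,3]-T[:3,3]); return c+dd*(h-c[2])/dd[2]
P=np.array([pl(u,.049)[:2]*1000 for u in np.argwhere(m)[:,::-1]],np.float32); P=P[(abs(P)<[55,40]).all(1)]; print(len(P),cv2.minAreaRect(P))
to(.501,.475,.15,0)
```

```text
[0.5360813  0.15373611 0.21808001] [('timer', [([0.562, 0.156, 0.081], 0.78)]), ('tube', [([0.502, 0.452, 0.014], 0.74)])]
2778 ((-15.719976425170898, -1.0816936492919922), (62.74813461303711, 58.42223358154297), 89.49181365966797)
shift [0.2246, 1.6024, 0.3261] turn 0.2445 (yaw now 88.0)
```

View pics/w8.png

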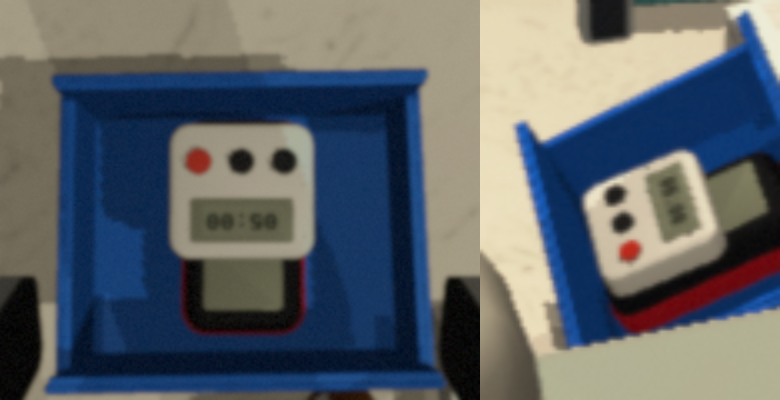

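The timer lies flat on the meter at about x -16 mm with its display up. The side view agrees. Its gap to the low wall is about 13 mm, roughly the tube's diameter, so the tube could drop in askew. I'll regrip the timer and slide it about 9 mm down the slope to close that gap.

Request:
{"method": "apply_moves", "body": {
  "deltas": [
    [0,[-0.04,0,0.2],0],
    [0,[-0.08,0,0.4],0],
    [0,[-0.125,0,0.6],0],
    [0,[-0.125,0,0.72],0],
    [0,[-0.125,0,0.775],0],
    [0,[-0.125,0,0.775],0],
    [0.4,[-0.125,0,0.775],0],
    [0.4,[-0.125,0,0.775],0],
    [0.4,[-0.125,0,0.775],0],
    [0.4,[-0.125,0,0.775],0]
  ],
  "squeeze": 20
}}

```text
t: 18.65
eef_pos: [0.5615, 0.1531, 0.0633]
tool_rot: [0.001, 0.017, 1.0, 0.001]
contact_force: [-0.7, 0.3, 5.9]
gripper_width: 0.742
grasp_force: 23.0
```

Request:
{"method": "apply_moves", "body": {
  "deltas": [
    [0.4,[0.01,0,0.002],0],
    [0.4,[0.02,0,0.006],0],
    [0.4,[0.03,0,0.011],0],
    [0.4,[0.04,0,0.015],0],
    [0.4,[0.046,0,0.018],0],
    [0.4,[0.046,0,0.018],0]
  ]
}}

```text
t: 19.25
eef_pos: [0.5535, 0.1536, 0.0601]
tool_rot: [0.002, 0.017, 1.0, 0.001]
contact_force: [1.4, -0.3, 10.9]
gripper_width: 0.741
grasp_force: 23.5
```

Moved 8 mm with low forces. Now I'll release, rise, and check the timer and tube by measurement.

Request:
{"method": "apply_moves", "body": {
  "deltas": [
    [0.4,[0,0,-0.003],0],
    [0.3,[0,0,-0.003],0],
    [0.2,[0,0,-0.003],0],
    [0.1,[0,0,-0.01],0],
    [0.05,[0,0,-0.02],0],
    [0.05,[0,0,-0.05],0],
    [0,[0.03,0,-0.2],0],
    [0,[0.06,0,-0.4],0],
    [0,[0.085,0,-0.6],0],
    [0,[0.085,0,-0.79],0],
    [0,[0.085,0,-0.79],0],
    [0,[0.085,0,-0.79],0]
  ]
}}

```text
t: 20.45
eef_pos: [0.5348, 0.1538, 0.2175]
tool_rot: [0.001, 0.017, 1.0, 0.001]
contact_force: [-0.2, -0.6, -0.0]
gripper_width: 1.001
grasp_force: 0.0
```

```bash
cat >> h.py <<'E'
T=np.eye(4);T[:3,:3]=R.from_euler("ZY",[-.025,-t]).as_matrix();T[:3,3]=[.594,.154,.04]
def pl(w,u,h):
    C=w["pose"];dd=T[:3,:3].T@(C[:3,:3]@np.linalg.inv(w["intrinsics"])@[u[0],u[1],1]); c=T[:3,:3].T@(C[:3,3]-T[:3,3]); return c+dd*(h-c[2])/dd[2]
E
python3 - <<'E'
from h import *
o,w=wcam(); print(o["eef_pos"],o["q"])
hsv=cv2.cvtColor(w["color"],cv2.COLOR_RGB2HSV)
m=((hsv[:,:,1]<45)&(hsv[:,:,2]>110)).astype(np.uint8)
P=np.array([pl(w,u,.049)[:2]*1000 for u in np.argwhere(m)[:,::-1]],np.float32); P=P[(abs(P)<[60,40]).all(1)]; print(len(P),cv2.minAreaRect(P))
to(.501,.451,.16,0)
E
```

```text
[0.53484142 0.15380452 0.21749923] [-0.50667499  0.29537088  0.14007348  1.86687285 -0.04926114  0.9802132
  1.19091766]
2835 ((-25.75566291809082, -1.0361900329589844), (58.93931579589844, 63.24506759643555), 0.2718566358089447)
shift [0.2163, 1.4808, 0.2807] turn 0.2445 (yaw now 88.0)
```

Request:
{"method": "apply_moves", "body": {
  "deltas": [
    [0,[0.02,0.15,0],0.02],
    [0,[0.04,0.3,0],0.04],
    [0,[0.06,0.45,0],0.06],
    [0,[0.08,0.6,0],0.08],
    [0,[0.1,0.7,0],0.1],
    [0,[0.15,0.8,0],0.12],
    [0,[0.2,0.9,0],0.14],
    [0,[0.216,1.0,0],0.16],
    [0,[0.216,1.0,0],0.18],
    [0,[0.216,1.0,0],0.2],
    [0,[0.216,1.0,0],0.225],
    [0,[0.216,1.0,0],0.245]
  ]
}}

```text
t: 21.7
eef_pos: [0.4973, 0.3543, 0.2143]
tool_rot: [0.0, 0.71, 0.704, -0.002]
contact_force: [0.8, 0.3, 0.1]
gripper_width: 0.997
grasp_force: 0.0
```

```bash
python3 -c "
from h import *
to(.501,.451,.14,0)"
```

```text
shift [0.4845, 0.0149, 0.37] turn -0.0015 (yaw now -0.5)
```

Request:
{"method": "apply_moves", "body": {
  "deltas": [
    [0,[0.15,0.01,0.1],0],
    [0,[0.3,0.015,0.2],0],
    [0,[0.4845,0.015,0.37],-0.0015],
    [0,[0.4845,0.015,0.37],-0.0015],
    [0,[0.4845,0.015,0.37],-0.0015],
    [0,[0.4845,0.015,0.37],-0.0015]
  ]
}}

```text
t: 22.3
eef_pos: [0.5021, 0.4503, 0.1419]
tool_rot: [0.001, 0.705, 0.709, -0.001]
contact_force: [-0.0, -0.0, -0.3]
gripper_width: 1.004
grasp_force: 0.0
```

Run:
```python
from h import *
o,w=wcam(); print(o["eef_pos"])
print([(np.round(d["point"],3).tolist(),round(d["confidence"],2)) for d in bot.look_for(w,"tube")[:2]])
hsv=cv2.cvtColor(w["color"],cv2.COLOR_RGB2HSV)
m=cv2.inRange(hsv,(135,70,40),(172,255,255)); uv=np.argwhere(m)[:,::-1]
P=np.array([ray(w,u,.0085)[:2]*1000 for u in uv],np.float32);P=P[(abs(P-[500,480])<70).all(1)];print("cap",len(P),cv2.minAreaRect(P),P.mean(0))
# bright/other-than-table across x at several y
g=w["color"].astype(int)
for y in(.44,.45,.46,.47,.48,.49,.5):
    xs=np.arange(.470,.533,.003); px=proj(w,[[x,y,.007] for x in xs]).round().astype(int)
    print(y,[int(g[v,u,1]) for u,v in px])
print([int(hsv[v,u,0]) for u,v in px])
ys=np.arange(.42,.54,.004); px=proj(w,[[.501,y,.01] for y in ys]).round().astype(int); print([(round(float(y),3),g[v,u].tolist()) for y,(u,v) in zip(ys,px)])
```

```text
[0.50213032 0.4502992  0.14190665]
[([0.501, 0.486, 0.015], 0.66)]
cap 468 ((501.0072937011719, 515.9552001953125), (15.130208015441895, 17.53177833557129), 0.2747938632965088) [501.0116 515.8681]
0.44 [130, 129, 128, 128, 128, 127, 128, 128, 100, 102, 106, 103, 83, 110, 119, 126, 127, 128, 127, 127, 126, 127]
0.45 [127, 128, 126, 127, 129, 128, 128, 127, 97, 103, 106, 100, 84, 114, 115, 126, 124, 122, 122, 126, 127, 125]
0.46 [127, 127, 127, 127, 126, 129, 128, 127, 104, 102, 105, 102, 83, 110, 121, 127, 126, 126, 127, 128, 126, 127]
0.47 [125, 126, 127, 125, 127, 125, 127, 126, 103, 101, 104, 101, 84, 108, 118, 126, 124, 126, 127, 127, 127, 126]
0.48 [129, 127, 127, 129, 126, 127, 127, 128, 112, 123, 132, 128, 102, 109, 118, 125, 126, 128, 127, 128, 126, 128]
0.49 [128, 128, 129, 127, 128, 127, 129, 127, 111, 122, 136, 130, 107, 110, 117, 126, 128, 126, 127, 129, 127, 128]
0.5 [127, 130, 128, 125, 126, 126, 125, 125, 97, 122, 136, 132, 98, 108, 113, 125, 126, 125, 118, 114, 123, 125]
[20, 22, 21, 20, 21, 20, 21, 21, 23, 42, 65, 42, 22, 22, 20, 20, 21, 20, 20, 20, 21, 20]
[(0.42, [136, 127, 108]), (0.424, [136, 127, 110]), (0.428, [136, 127, 107]), (0.432, [92, 85, 70]), (0.436, [103, 95, 84]), (0.44, [117, 105, 97]), (0.444, [119, 106, 98]), (0.448, [117, 106, 98]), (0.452, [119, 106, 99]), (0.456, [117, 106, 99]), (0.46, [116, 105, 99]), (0.464, [118, 106, 101]), (0.468, [118, 104, 101]), (0.472, [117, 106, 102]), (0.476, [116, 107, 103]), (0.48, [130, 134, 128]), (0.484, [127, 130, 125]), (0.488, [132, 135, 130]), (0.492, [130, 133, 128]), (0.496, [129, 135, 130]), (0.5, [132, 136, 131]), (0.504, [121, 126, 123]), (0.508, [103, 43, 85]), (0.512, [103, 38, 85]), (0.516, [103, 38, 85]), (0.52, [106, 42, 89]), (0.524, [100, 41, 82]), (0.528, [136, 127, 109]), (0.532, [136, 127, 106]), (0.536, [136, 128, 108]), (0.54, [136, 129, 108])]
```

The tube's axis is at x = 0.501, running from y = 0.433 to 0.525 parallel to y. I'll grasp the barrel at y = 0.451.

Request:
{"method": "apply_moves", "body": {
  "deltas": [
    [0.6,[0,-0.005,0.15],0],
    [0.6,[0,-0.005,0.3],0],
    [0.6,[0,-0.005,0.45],0],
    [0.6,[0,-0.005,0.6],0],
    [0.6,[0,-0.005,0.68],0],
    [0.6,[0,-0.005,0.7],0],
    [0.6,[0,-0.005,0.7],0],
    [0.75,[0,-0.005,0.7],0],
    [0.9,[0,-0.005,0.7],0],
    [0.9,[0,-0.005,0.7],0],
    [0.9,[0,-0.005,0.7],0],
    [0.9,[0,-0.005,0.7],0]
  ],
  "squeeze": 20
}}

```text
t: 23.6
eef_pos: [0.5016, 0.4527, 0.004]
tool_rot: [0.0, 0.705, 0.709, 0.001]
contact_force: [-0.0, -0.2, 6.4]
gripper_width: 0.146
grasp_force: 23.1
```

```bash
python3 -c "
from h import *
o=bot.get_obs();print(o['gripper_width']*85,o['grasp_force'])
to(.56,.108,.2,-2)"
```

```text
12.38887877259645 23.05174821987748
shift [-1.7231, 0.2836, -0.983] turn 0.0065 (yaw now 0.4)
```

Request:
{"method": "apply_moves", "body": {
  "deltas": [
    [0.9,[0,0,-0.1],0],
    [0.9,[0,0,-0.3],0],
    [0.9,[0,0,-0.5],0],
    [0.9,[-0.05,0,-0.7],0],
    [0.9,[-0.15,0.05,-0.9],0],
    [0.9,[-0.3,0.1,-0.98],0],
    [0.9,[-0.5,0.15,-0.98],0.005],
    [0.9,[-0.7,0.2,-0.98],0.005],
    [0.9,[-0.9,0.2,-0.98],0.005],
    [0.9,[-1.0,0.2,-0.98],0.005],
    [0.9,[-1.0,0.2,-0.98],0.005],
    [0.9,[-1.0,0.2,-0.98],0.005]
  ]
}}

```text
t: 24.8
eef_pos: [0.5415, 0.2532, 0.1986]
tool_rot: [-0.0, 0.716, 0.698, 0.0]
contact_force: [0.6, 0.8, 0.4]
gripper_width: 0.141
grasp_force: 22.4
```

```bash
python3 -c "
from h import *
o=bot.get_obs();print(o['gripper_width']*85,o['grasp_force'])
for z in(.2,.1,.077):to(.543,.106,z,-1.5)"
```

```text
11.969383114840683 22.392406621947885
shift [-0.7358, 0.0254, -0.0082] turn 0.0002 (yaw now -1.4)
shift [-0.7364, 0.0254, 0.4918] turn 0.0002 (yaw now -1.4)
shift [-0.7366, 0.0254, 0.6068] turn 0.0002 (yaw now -1.4)
```

Request:
{"method": "apply_moves", "body": {
  "deltas": [
    [0.9,[-0.15,0.01,0],0],
    [0.9,[-0.35,0.02,0],0],
    [0.9,[-0.55,0.025,0],0],
    [0.9,[-0.7,0.025,0],0],
    [0.9,[-0.736,0.025,0],0],
    [0.9,[-0.736,0.025,0.1],0],
    [0.9,[-0.736,0.025,0.25],0],
    [0.9,[-0.736,0.025,0.4],0],
    [0.9,[-0.736,0.025,0.5],0],
    [0.9,[-0.736,0.025,0.55],0],
    [0.9,[-0.736,0.025,0.575],0],
    [0.9,[-0.736,0.025,0.575],0]
  ]
}}

```text
t: 26.0
eef_pos: [0.5432, 0.106, 0.0832]
tool_rot: [-0.0, 0.715, 0.699, 0.0]
contact_force: [-0.1, 0.2, 0.3]
gripper_width: 0.144
grasp_force: 22.4
```

Run:
```python
from h import *
o=bot.get_obs();print(o['gripper_width']*85,o['contact_force'],o["eef_pos"])
for z in(.079,.077):to(.543,.106,z,-1.5)
# cap position in the scene & side views, triangulated
A=[];b=[]
for n in("scene","side"):
    p=bot.read_camera(n); hsv=cv2.cvtColor(p["color"],cv2.COLOR_RGB2HSV); m=cv2.inRange(hsv,(135,70,40),(172,255,255))
    pr=proj(p,[.543,.17,.085])[0]; uv=np.argwhere(m)[:,::-1]; uv=uv[np.hypot(*(uv-pr).T)<30]; print(n,len(uv),pr, uv.mean(0) if len(uv) else 0)
    if len(uv)>4:
        d=p["pose"][:3,:3]@np.linalg.inv(p["intrinsics"])@[*uv.mean(0),1]; d/=np.linalg.norm(d); M=np.eye(3)-np.outer(d,d); A.append(M);b.append(M@p["pose"][:3,3])
if len(A)==2: X=np.linalg.solve(sum(A),sum(b)); print(X, T[:3,:3].T@(X-T[:3,3]))
```

```text
12.224280201382182 [-0.05139016  0.16940243  0.27375147] [0.54323864 0.10595585 0.08321854]
shift [0.0002, -0.0012, 0.0211] turn 0.0004 (yaw now -1.4)
shift [0.0002, -0.0012, 0.0311] turn 0.0004 (yaw now -1.4)
scene 89 [369.00594489 221.94978724] [361.76404494 224.08988764]
side 2 [315.6035003 274.7631017] [322.5 275. ]
```

Request:
{"method": "apply_moves", "body": {
  "deltas": [
    [0.9,[0,0,0.008],0],
    [0.9,[0,0,0.016],0],
    [0.9,[0,0,0.022],0],
    [0.9,[0,0,0.022],0]
  ]
}}

```text
t: 26.5
eef_pos: [0.543, 0.1049, 0.0789]
tool_rot: [-0.0, 0.716, 0.698, 0.0]
contact_force: [0.4, -0.9, -0.3]
gripper_width: 0.143
grasp_force: 22.4
```

Request:
{"method": "apply_moves", "body": {
  "deltas": [
    [0.9,[0,0,0.005],0],
    [0.9,[0,0,0.01],0],
    [0.9,[0,0,0.01],0]
  ]
}}

```text
t: 26.8
eef_pos: [0.5429, 0.1048, 0.0767]
tool_rot: [-0.0, 0.716, 0.698, -0.0]
contact_force: [-0.6, -1.0, -0.3]
gripper_width: 0.14
grasp_force: 22.4
```

Request:
{"method": "apply_moves", "body": {
  "deltas": [
    [0.9,[0,0,0.005],0],
    [0.9,[0,0,0.01],0],
    [0.9,[0,0,0.01],0]
  ]
}}

```text
t: 27.1
eef_pos: [0.5429, 0.105, 0.0748]
tool_rot: [-0.0, 0.716, 0.698, -0.0]
contact_force: [-0.4, 0.1, 1.6]
gripper_width: 0.145
grasp_force: 22.5
```

Light contact. I'll open a few millimetres and rise slowly.

Request:
{"method": "apply_moves", "body": {
  "deltas": [
    [0.84,[0,0,0],0],
    [0.82,[0,0,0],0],
    [0.8,[0,0,0],0],
    [0.78,[0,0,0],0],
    [0.76,[0,0,0],0],
    [0.76,[0,0,0],0],
    [0.76,[0,0,-0.015],0],
    [0.76,[0,0,-0.04],0],
    [0.76,[0,0,-0.08],0],
    [0.76,[0,0,-0.16],0],
    [0.76,[0,0,-0.35],0],
    [0.76,[0,0,-0.6],0]
  ]
}}

```text
t: 28.3
eef_pos: [0.5416, 0.1045, 0.1951]
tool_rot: [-0.001, 0.716, 0.698, -0.002]
contact_force: [1.0, 1.4, 0.5]
gripper_width: 0.241
grasp_force: 0.0
```

Run:
```python
from h import *
o=bot.get_obs();print(o['gripper_width']*85,o["eef_pos"],o["contact_force"])
to(.5,.154,.26,88)
```

```text
20.46231740710951 [0.54156825 0.10445601 0.19514266] [1.04471315 1.37793701 0.45893213]
shift [0.2418, -0.2152, -0.324] turn -0.2485 (yaw now -1.4)
```

Request:
{"method": "apply_moves", "body": {
  "deltas": [
    [0.76,[0.1,-0.05,-0.2],0],
    [0.76,[0.3,-0.1,-0.4],0],
    [0.76,[0.3,-0.1,-0.4],0],
    [0.76,[0.3,-0.1,-0.4],0],
    [0.76,[0.3,-0.1,-0.4],0]
  ]
}}

```text
t: 28.8
eef_pos: [0.5241, 0.1641, 0.2741]
tool_rot: [-0.0, 0.716, 0.698, -0.001]
contact_force: [0.4, 0.6, -1.0]
gripper_width: 0.24
grasp_force: 0.0
```

Run:
```python
from h import *
o,w=wcam(); print(o["eef_pos"])
sc=bot.read_camera("scene")
for n in("tube","timer","meter"): print(n,[(np.round(T[:3,:3].T@(np.array(d["point"])-T[:3,3]),3).tolist(),round(d["confidence"],2)) for p in(w,sc) for d in bot.look_for(p,n)[:1]])
A=[];b=[]
for p in(w,sc):
    hsv=cv2.cvtColor(p["color"],cv2.COLOR_RGB2HSV); m=cv2.inRange(hsv,(135,70,40),(172,255,255)); pr=proj(p,[.528,.165,.075])[0]
    uv=np.argwhere(m)[:,::-1]; uv=uv[np.hypot(*(uv-pr).T)<60]; print(len(uv),pr,uv.mean(0) if len(uv) else 0)
    if len(uv):
        d=p["pose"][:3,:3]@np.linalg.inv(p["intrinsics"])@[*uv.mean(0),1]; d/=np.linalg.norm(d); M=np.eye(3)-np.outer(d,d); A.append(M);b.append(M@p["pose"][:3,3])
        if p is w:
            P=np.array([pl(w,u,.058)[:2]*1000 for u in uv],np.float32); print(cv2.minAreaRect(P))
if len(A)==2: X=np.linalg.solve(sum(A),sum(b)); print("cap box",T[:3,:3].T@(X-T[:3,3]))
# tones along lines parallel to the low wall
for x in(-.056,-.052,-.049,-.045,-.04):
    ys=np.arange(-.075,.05,.006); q=np.array([T[:3,:3]@[x,y,.056]+T[:3,3] for y in ys]); px=proj(w,q).round().astype(int)
    print(x,[w["color"][v,u].tolist() if 0<=v<480 and 0<=u<640 else None for u,v in px])
```

```text
[0.52409807 0.16411958 0.27414434]
tube [([-0.047, -0.021, 0.059], 0.75), ([-0.05, -0.01, 0.065], 0.69)]
timer [([-0.019, 0.002, 0.047], 0.63), ([-0.018, 0.005, 0.051], 0.79)]
meter [([0.027, 0.001, 0.029], 0.86), ([0.023, 0.025, 0.022], 0.73)]
366 [324.41194308 203.24516195] [327.25136612 199.32240437]
((-27.029720306396484, 22.776500701904297), (76.96116638183594, 23.871532440185547), 31.798635482788086)
77 [375.16239465 227.73935162] [362.12987013 228.66233766]
cap box [-0.03756126  0.02280539  0.0541728 ]
-0.056 [[18, 43, 82], [98, 95, 98], [116, 107, 104], [116, 108, 103], [115, 106, 102], [125, 115, 108], [126, 116, 110], [129, 119, 111], [136, 136, 127], [135, 137, 128], [138, 140, 131], [139, 142, 132], [126, 115, 115], [108, 44, 90], [109, 46, 92], [114, 46, 95], [29, 47, 83], [18, 45, 84], [17, 42, 83], [18, 45, 84], [11, 42, 82]]
-0.052 [[26, 60, 108], [149, 138, 128], [154, 143, 133], [154, 142, 134], [154, 142, 135], [155, 143, 137], [155, 143, 138], [155, 143, 138], [170, 175, 167], [170, 174, 167], [170, 174, 168], [172, 176, 171], [154, 153, 153], [122, 50, 101], [123
[... 412 characters left out ...]
2, 46, 86], [15, 43, 83], [12, 42, 82]]
-0.045 [[34, 74, 136], [101, 94, 92], [144, 126, 112], [143, 126, 113], [144, 127, 113], [143, 128, 114], [145, 129, 114], [145, 130, 115], [140, 137, 121], [141, 136, 121], [140, 138, 122], [144, 141, 125], [135, 130, 117], [105, 41, 88], [107, 42, 89], [113, 46, 94], [149, 139, 124], [175, 167, 148], [51, 61, 87], [12, 41, 83], [19, 42, 82]]
-0.04 [[29, 78, 139], [16, 51, 98], [20, 50, 97], [17, 46, 85], [15, 41, 76], [8, 33, 59], [60, 61, 70], [59, 60, 68], [141, 132, 116], [132, 57, 48], [134, 86, 74], [158, 150, 132], [33, 32, 25], [63, 53, 53], [160, 150, 132], [40, 28, 32], [41, 38, 31], [176, 168, 148], [82, 86, 96], [16, 40, 80], [17, 43, 81]]
```

The tube lies along the low wall at x about -51 mm, from y -69 to +21 mm, with its axis about 57 mm above the floor. All limits are met, so I'm handing in.

```bash
python3 -c "
from h import *
print(bot.hand_in())"
```

```text
the job is handed in; nothing more can be done
None
```

The job is handed in: the meter is flat on the box floor, the timer is flat on it, and the tube lies on its side on top against the low wall. By my measurements all three are within the limits and the bystanders were left alone; the hand-in returned no verdict.

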